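Ornaments back on their own coasters

TASK

After dusting the chest, the four ornaments were put back on the wrong coasters. Put each one, upright and centred, on the coaster of its own colour (plant pot on terracotta, vase on teal, candle holder on green, bottle on navy): all four coasters are taken, so use the spare cork mat (or another free spot) on the way. They are breakable: lift them, set them down gently, tip none over, and leave the book where it lies.

Things in the scene. Friction and masses are not known exactly. Their poses are not given: they have to be found in the camera images.
- pot: small terracotta plant pot with a little grey-green cactus, upright and round, about 0.2 kg. Origin at the centre of its underside, z up. Tapered wall 42 to 47 mm across up to 42 mm height, then a straight rim band 54 mm across from 42 to 66 mm (grip there, at about 54 mm); the cactus tops out at 83 mm. Starts on the green or the navy coaster.
- vase: small teal bud vase, round, about 0.2 kg. Origin at the centre of its underside, z up. Straight belly 52 mm across from 18 to 56 mm height (grip at about 42 mm), then a thin neck and a 32 mm lip, 84 mm tall in all. Starts on the green or the navy coaster.
- candle_holder: green ribbed round tumbler with a white candle sunk in it, about 0.25 kg. Origin at the centre of its underside, z up. Straight wall 54 mm across (56 mm over the ribs), 60 mm tall (grip at about 40 mm). Starts on the terracotta or the teal coaster.
- bottle: small round stoneware bottle, cream below and navy above (navy seen from above), about 0.3 kg. Origin at the centre of its underside, z up. Straight body 54 mm across from 2 to 58 mm height (grip at about 42 mm), then a shoulder, neck and 30 mm lip, 86 mm tall in all. Starts on the terracotta or the teal coaster.
- coaster_terracotta: terracotta (brick red) round flat coaster with a thin cream edge, 90 mm across, 6 mm thick, fixed to the surface, its top level at z = 0.006; origin at the centre of its underside. It is the terracotta one of four coasters alike but for their colour (terracotta, teal, green, navy).
- coaster_teal: teal (blue-green) round flat coaster with a thin cream edge, 90 mm across, 6 mm thick, fixed to the surface, its top level at z = 0.006; origin at the centre of its underside. It is the teal one of four coasters alike but for their colour (terracotta, teal, green, navy).
- coaster_green: green (leaf green) round flat coaster with a thin cream edge, 90 mm across, 6 mm thick, fixed to the surface, its top level at z = 0.006; origin at the centre of its underside. It is the green one of four coasters alike but for their colour (terracotta, teal, green, navy).
- coaster_navy: navy (very dark blue) round flat coaster with a thin cream edge, 90 mm across, 6 mm thick, fixed to the surface, its top level at z = 0.006; origin at the centre of its underside. It is the navy one of four coasters alike but for their colour (terracotta, teal, green, navy).
- cork_mat: spare square cork mat, 100 x 100 mm, 6 mm thick, fixed, empty at the start: the free spot. Origin at the centre of its underside. The four coasters, this mat and the book lie in six shuffled spots (two rows of three), at least 135 mm apart along x or 165 mm along y, centre to centre.
- book: bystander: a loose closed grey book with a pale label, 90 x 125 x 24 mm, lying flat; origin at the centre of its underside. To be left alone. (A mug, a dish and a remote control stand beyond all of these, past x = 0.75, and are fixed.)
Not all that is in view belongs to the job. Of the things shaped like the vase, the teal one is meant. Of the things that look like the candle_holder, the smaller one is meant.

How it is judged:
By the outcome, as a careful person would: the job done as asked, in the order asked, and still so for the second after the job is handed in, with the robot touching nothing.
It also fails if it takes over 147 s, if anything falls off the work surface, if the arm or the gripper's body presses on something with over 40 N, if the wrist force passes 120 N, or if a joint passes its speed limit or range.

ROBOT

A 6-joint arm with a two-finger parallel gripper is mounted at the origin on the work surface. World frame = base frame: x ahead of the robot, y to its left, z up, the work surface at z = 0. Lengths are in m, angles in rad, forces in N, time in s.
With the tool pointing down it reaches from about 0.275 to 0.75 m from the base axis. Payload 10.2 kg.
Tool frame: the origin (TCP) lies at the centre of the arm's flange, where the gripper is bolted on; the fingertips stand 166 mm ahead of it and the grasp point (between the pads) lies 147 mm ahead of it; z points along the fingers, y is the direction in which the jaws open and shut (so a half turn about z gives the same grasp; the last joint's range is limited). The gripper opens to 88 mm and grips with 3 to 60 N. Pads are 18 mm wide; open, the fingers measure 123 mm over their backs; the gripper's body (75 mm by 187 mm) begins 45 mm behind the grasp point.
Start: joints at [-1.335, 0.313, 1.498, -0, 1.331, -0.223], TCP at [0.232, -0.471, 0.405] pointing down, gripper open.
Joint ranges: [-2.94, 2.94], [-0.97, 2.17], [0.19, 2.56], [-1.23, 4.37], [0.02, 3.11], [-2.88, 2.88]. Speed limits (rad/s): [2.39, 2.39, 3.01, 3.14, 3.14, 3.14].

INTERFACE

Orientations are given as a rotation vector (axis times angle).
In Python, from bench import arm gives the robot as it stands.
- The arm moves only by the tool arm_command, never from a script. Its argument "deltas" is a list of rows, each an object with "travel": the shift along the tool's x, y, z in cm, a list of three; "delta_rot": the turn, a rotation vector about the tool's x, y, z in degrees, a list of three; "hand": the closure, from -1 (fully open) to 1 (shut), so that 0 is half open. In form: [{"travel": [tx, ty, tz], "delta_rot": [ax, ay, az], "hand": hand}, ...]. A call has 1 to 12 rows; each row is the pose to reach, as a shift and turn from the pose measured when the call began, along the tool's axes at that moment; what a row does not reach only later rows make up. A row lasts 1/12 s, in which the tool goes at most 41.7 mm and 7.16 degrees, less where a joint would pass 70% of its speed; a pose out of reach is approached as far as the arm can. A call with a gripper value outside its range is refused whole. The fingers move at their own pace and stop on an object; "force" is the grip in N (left out, the last holds). Time passes only in rows, so rows that repeat a pose let the fingers close. It gives the time, the measured TCP pose, the force and the opening at its end, in the units of the state.
- arm.get_state(): the state, without advancing time (a new reading comes with each control period).
- arm.snapshot(name): name is "side" or "top" or "wrist"; returns the picture (480x640x3 uint8, red, green, blue); there is no depth.
- arm.camera_model(name): a dict with "fx", "fy", "cx", "cy" (pixels), "R" (3x3) and "t" (3): a world point X has camera coordinates R X + t. Camera axes: x right, y down, z forward; pixel columns grow to the right and rows downward; lengths in m; the calibration is good to about 2 mm. A picture is of the moment at which its call begins: read the wrist's pose just before it. camera_model takes no time and is no camera call; for the wrist camera it gives the pose at the moment of the call.
- arm.sign_off(): hands the job in, once; it reports no verdict.
The state is a dict: "time": time; "joint_pos": joint angles; "qd": joint speeds; "tau": joint torques, N m; "position": TCP position; "tcp_rot": TCP orientation; "ft_force": force on the tool from outside, world axes, zero at the start; "wrist_torque": the same for the moment, N m; "opening": finger opening in m.
Only numpy, scipy, OpenCV 4.12 (cv2) and the standard library are available. Lean on these libraries where they do the work, as an engineer would, in place of code of your own. Each camera call takes 0.05 s, during which the arm holds its last target. There are 200 camera calls.

## Working session

There is one attempt and no reset: what is moved stays moved. The work goes in short steps, Python scripts to look and compute and a tool call to move; the robot and the scene stay as the last step left them, time stands still between calls to the robot, and variables do not carry over. Pictures are saved under pics/ and viewed, about 12 in all and at most 16, crops included, and the job is handed in when it is done.

Besides the shell and the picture viewer there is one more tool, called in YAML: its name, and indented under it one key for each argument. arm_command: Moves the arm, as the interface text tells. Its arguments: {"type":"object","properties":{"deltas":{"type":"array"},"force":{"type":"number"}},"required":["deltas"]}

```bash
ls; mkdir -p pics; python3 - <<'E'
from bench import arm
import cv2
s=arm.get_state();print({k:s[k] for k in('time','position','tcp_rot','opening')})
for n in('top','side'):
    cv2.imwrite(f'pics/{n}0.png',arm.snapshot(n)[:,:,::-1]); m=arm.camera_model(n);print(n,m)
E
```

```text
pics
{'time': 0.0, 'position': array([ 0.23248159, -0.47068135,  0.40416143]), 'tcp_rot': array([-3.05804246e+00, -7.14095492e-01,  1.10321295e-05]), 'opening': 0.08806454888943997}
top {'fx': 559.4845155740841, 'fy': 559.4845155740841, 'cx': 324.28142452654726, 'cy': 232.44525324149913, 'R': array([[-4.77726528e-03, -9.99988220e-01,  8.59353751e-04],
       [-9.99349125e-01,  4.74348069e-03, -3.57606718e-02],
       [ 3.57561742e-02, -1.02963264e-03, -9.99360013e-01]]), 't': array([-0.00895879,  0.48727125,  0.92373598])}
side {'fx': 458.7056968027309, 'fy': 458.7056968027309, 'cx': 317.0159537042046, 'cy': 240.10913904121196, 'R': array([[-0.9767689 , -0.21421073, -0.00602256],
       [-0.14023447,  0.66019405, -0.7378876 ],
       [ 0.1620395 , -0.71990109, -0.67489675]]), 't': array([0.50778899, 0.10274471, 0.86335682])}
```

View pics/top0.png

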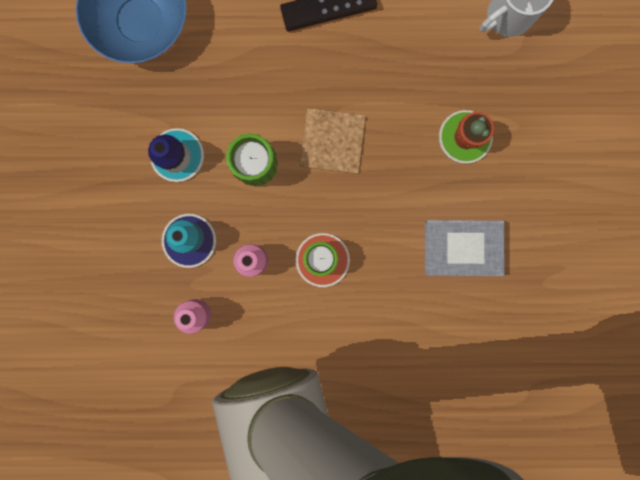

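View pics/side0.png

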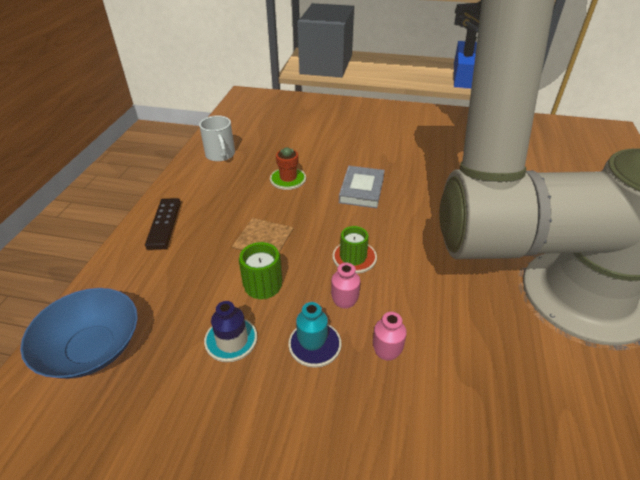

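Candidates (top view): the small tumbler at (321,259) on terracotta is the candle holder, and the large tumbler at (252,159) is a decoy. The teal vase is at (180,236) on navy; pink decoys stand at (250,260) and (191,316). The bottle is at (167,150) on teal, the pot at (476,130) on green, and the cork at (335,141) is free. The job is therefore two swaps through the cork.

```bash
cat > h.py <<'E'
import numpy as np, cv2
from bench import arm
def ray(n,u,v,m=None):
    m=m or arm.camera_model(n);R,t=np.array(m['R']),np.array(m['t'])
    return -R.T@t, R.T@np.array([(u-m['cx'])/m['fx'],(v-m['cy'])/m['fy'],1])
def px(n,u,v,z,m=None):
    c,d=ray(n,u,v,m); return (c+d*(z-c[2])/d[2])[:2]
def tri(a,b):
    (c1,d1),(c2,d2)=ray('top',*a),ray('side',*b)
    s=np.linalg.lstsq(np.c_[d1,-d2],c2-c1,rcond=None)[0]
    return (c1+d1*s[0]+c2+d2*s[1])/2
E
python3 - <<'E'
from h import *
np.set_printoptions(precision=4,suppress=True)
im=cv2.imread('pics/top0.png');hsv=cv2.cvtColor(im,cv2.COLOR_BGR2HSV)
cream=((hsv[...,1]<75)&(hsv[...,2]>150)).astype(np.uint8)
for n,(u,v) in dict(teal=(177,155),navy=(189,241),terra=(322,260),green=(466,137)).items():
    y,x=np.nonzero(cream);r=np.hypot(x-u,y-v);k=(r>22)&(r<31)
    p=np.c_[x,y][k].astype(np.float32);h=cv2.convexHull(p)
    (c,ax,_)=cv2.fitEllipse(h);(mc,mr)=cv2.minEnclosingCircle(h);print(n,k.sum(),c,ax,mc,mr,px('top',*c,.006),px('top',*mc,.006))
for n,(u,v,z) in dict(cork=(335,141,.006),vase=(179,236,.09),bottle=(165,148,.092),candle=(321,259,.066),pot=(475,129,.072)).items(): print(n,px('top',u,v,z))
for n,a,b in(('big',(252,158),(262,254)),('bottle',(165,148),(226,306)),('vase',(179,236),(312,308)),('candle',(321,259),(354,234)),('pink1',(248,261),(346,269))): print(n,tri(a,b))
crops=[im[v-40:v+40,u-40:u+40] for u,v in((172,152),(187,238),(321,259),(470,132))]
cv2.imwrite('pics/crops.png',cv2.resize(np.vstack([np.hstack(crops[:2]),np.hstack(crops[2:])]),(600,600),interpolation=cv2.INTER_CUBIC))
E
```

```text
teal 247 (176.0935821533203, 154.71400451660156) (52.3156852722168, 53.91984176635742) (176.3000030517578, 154.6999969482422) 27.044132232666016 [0.6191 0.237 ] [0.6192 0.2366]
navy 288 (188.09915161132812, 240.2347869873047) (53.7665901184082, 54.22934341430664) (188.20895385742188, 240.18975830078125) 27.235048294067383 [0.4754 0.2162] [0.4755 0.2161]
terra 280 (322.02960205078125, 259.68768310546875) (53.59217071533203, 54.11795425415039) (322.0874938964844, 259.6978759765625) 27.199613571166992 [ 0.4419 -0.0073] [ 0.4418 -0.0074]
green 284 (465.1958312988281, 136.530029296875) (53.1461181640625, 53.68532180786133) (465.11444091796875, 136.60696411132812) 26.8892822265625 [ 0.6476 -0.2491] [ 0.6475 -0.249 ]
cork [ 0.6411 -0.03  ]
vase [0.48   0.2097]
bottle [0.6143 0.2312]
candle [ 0.4437 -0.0059]
pot [ 0.6457 -0.2477]
big [0.6001 0.0999 0.0804]
bottle [0.6166 0.233  0.0869]
vase [0.4807 0.21   0.0893]
candle [ 0.4452 -0.0057  0.0656]
pink1 [0.4427 0.1062 0.0814]
```

View pics/crops.png

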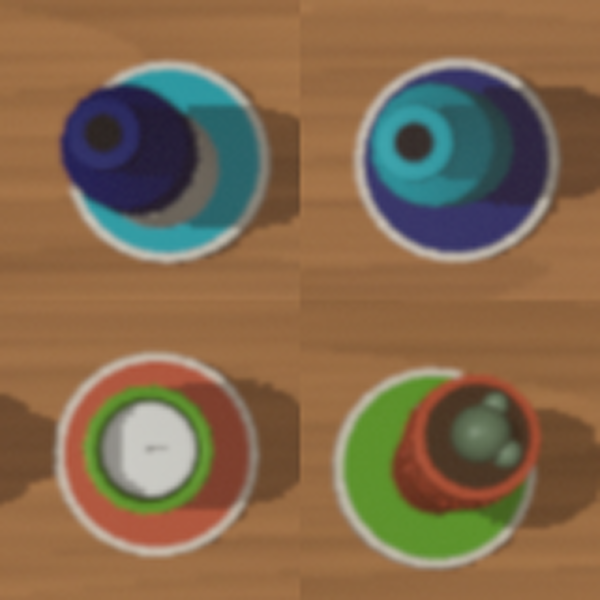

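Crops confirm the choices. The lip centres are bottle (159.5,147.5), vase (177,236), candle (321,259) and pot (477,129). I'll turn the jaws along world x (tool x = +y, tool y = +x, tool z = down) and go above the candle holder.

arm_command:
  deltas:
    - {"travel":[39.6,-32.4,8.4],"delta_rot":[0,0,-63.7],"hand":-1}
    - {"travel":[39.6,-32.4,8.4],"delta_rot":[0,0,-63.7],"hand":-1}
    - {"travel":[39.6,-32.4,8.4],"delta_rot":[0,0,-63.7],"hand":-1}
    - {"travel":[39.6,-32.4,8.4],"delta_rot":[0,0,-63.7],"hand":-1}
    - {"travel":[39.6,-32.4,8.4],"delta_rot":[0,0,-63.7],"hand":-1}
    - {"travel":[39.6,-32.4,8.4],"delta_rot":[0,0,-63.7],"hand":-1}
    - {"travel":[39.6,-32.4,8.4],"delta_rot":[0,0,-63.7],"hand":-1}
    - {"travel":[39.6,-32.4,8.4],"delta_rot":[0,0,-63.7],"hand":-1}
    - {"travel":[39.6,-32.4,8.4],"delta_rot":[0,0,-63.7],"hand":-1}
    - {"travel":[39.6,-32.4,8.4],"delta_rot":[0,0,-63.7],"hand":-1}
    - {"travel":[39.6,-32.4,8.4],"delta_rot":[0,0,-63.7],"hand":-1}
    - {"travel":[39.6,-32.4,8.4],"delta_rot":[0,0,-63.7],"hand":-1}

```text
time: 1.1
position: [0.4367, -0.0193, 0.3233]
tcp_rot: [-2.221, -2.221, -0.001]
ft_force: [-0.2, -1.2, 0.8]
opening: 0.0881
```

```bash
python3 - <<'E'
from h import *
np.set_printoptions(precision=4,suppress=True)
print(arm.get_state()['position'])
m=arm.camera_model('wrist');print(m['R'],-np.array(m['R']).T@m['t'])
cv2.imwrite('pics/w1.png',arm.snapshot('wrist')[:,:,::-1])
for n,(u,v,z) in dict(cork=(335,141,.006),vase=(177.1,235.9,.09),bottle=(159.5,147.5,.092),candle=(320.7,259,.066),pot=(477.2,128.8,.072)).items(): print(n,px('top',u,v,z))
X=lambda x,y,z:(lambda p:(m['fx']*p[0]/p[2]+m['cx'],m['fy']*p[1]/p[2]+m['cy']))(m['R']@np.array([x,y,z])+m['t'])
print(X(.4437,-.0055,.066),X(.4419,-.0073,.006))
E
```

```text
[ 0.4367 -0.0193  0.3233]
[[ 1.      0.0001 -0.0001]
 [ 0.0001 -0.9606  0.278 ]
 [-0.0001 -0.278  -0.9606]] [0.4369 0.0526 0.3026]
cork [ 0.6411 -0.03  ]
vase [0.4801 0.2126]
bottle [0.6151 0.2396]
candle [ 0.4437 -0.0054]
pot [ 0.646  -0.2512]
(np.float64(332.0202227638641), np.float64(224.66077836918143)) (np.float64(328.0799647099556), np.float64(210.15000563604363))
```

View pics/w1.png

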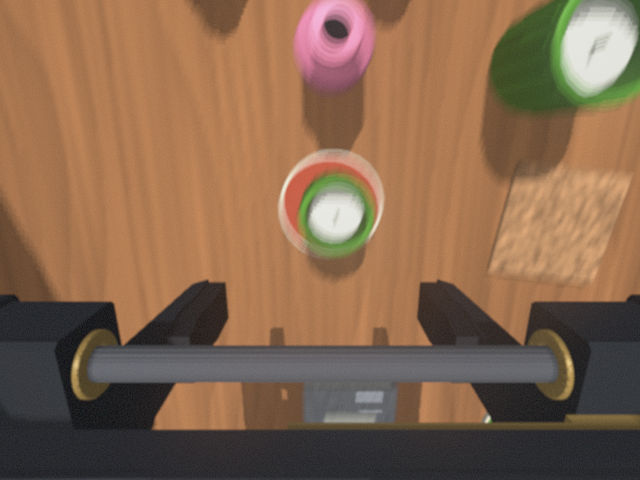

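The blurred wrist view shows the arm still moving, with the candle rim at about (337,215) on the terracotta coaster at (331,204). I'll settle above it and look again.

arm_command:
  deltas:
    - {"travel":[1.4,0.7,2.0],"delta_rot":[0,0,0],"hand":-1}
    - {"travel":[1.4,0.7,4.0],"delta_rot":[0,0,0],"hand":-1}
    - {"travel":[1.4,0.7,4.0],"delta_rot":[0,0,0],"hand":-1}
    - {"travel":[1.4,0.7,4.0],"delta_rot":[0,0,0],"hand":-1}
    - {"travel":[1.4,0.7,4.0],"delta_rot":[0,0,0],"hand":-1}

```text
time: 1.57
position: [0.445, -0.0004, 0.2832]
tcp_rot: [-2.215, -2.224, -0.003]
ft_force: [0.4, -0.3, -0.3]
opening: 0.0882
```

```bash
cat >> h.py <<'E'
def look(f,pts):
    m=arm.camera_model('wrist');im=arm.snapshot('wrist')[:,:,::-1].copy()
    s=arm.get_state();print(s['time'],s['position'],abs(s['qd']).max())
    for x,y,z in pts:
        p=m['R']@np.array([x,y,z])+m['t'];q=(int(round(m['fx']*p[0]/p[2]+m['cx'])),int(round(m['fy']*p[1]/p[2]+m['cy'])));print(q,end=' ')
        cv2.drawMarker(im,q,(0,0,255),cv2.MARKER_CROSS,14,1)
    cv2.imwrite('pics/'+f,im)
E
python3 -c "
from h import *
look('w2.png',[(.4437,-.0054,.066),(.4419,-.0073,.006)])"
```

```text
1.6167 [ 0.44500078 -0.00052437  0.28340859] 0.004552517528039264
(320, 272) (318, 245)
```

View pics/w2.png

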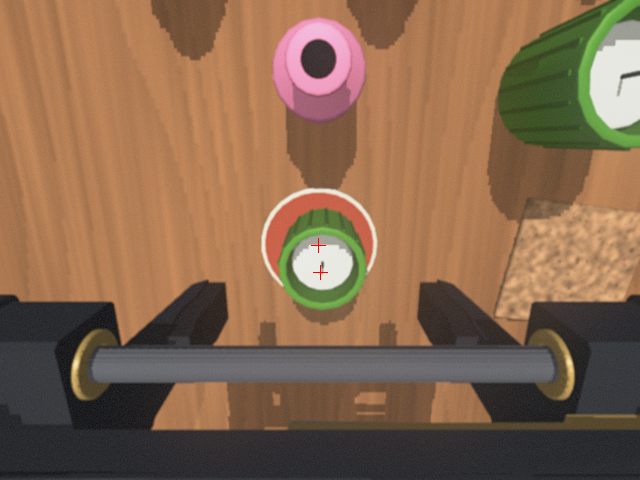

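Settled: rim centre (323,267) against the predicted (320,272), a 3 mm difference, which is good enough. Descend and grip.

arm_command:
  deltas:
    - {"travel":[-0.3,0,2.5],"delta_rot":[0,0,0],"hand":-1}
    - {"travel":[-0.3,0,5.0],"delta_rot":[0,0,0],"hand":-1}
    - {"travel":[-0.3,0,7.5],"delta_rot":[0,0,0],"hand":-1}
    - {"travel":[-0.3,0,9.0],"delta_rot":[0,0,0],"hand":-1}
    - {"travel":[-0.3,0,9.0],"delta_rot":[0,0,0],"hand":-1}
    - {"travel":[-0.3,0,9.0],"delta_rot":[0,0,0],"hand":1}
    - {"travel":[-0.3,0,9.0],"delta_rot":[0,0,0],"hand":1}
    - {"travel":[-0.3,0,9.0],"delta_rot":[0,0,0],"hand":1}
    - {"travel":[-0.3,0,9.0],"delta_rot":[0,0,0],"hand":1}
    - {"travel":[-0.3,0,9.0],"delta_rot":[0,0,0],"hand":1}
    - {"travel":[-0.3,0,9.0],"delta_rot":[0,0,0],"hand":1}
    - {"travel":[-0.3,0,9.0],"delta_rot":[0,0,0],"hand":1}
  force: 15

```text
time: 2.62
position: [0.4452, -0.0032, 0.194]
tcp_rot: [-2.217, -2.225, -0.005]
ft_force: [-2.0, -0.4, 7.2]
opening: 0.0539
```

arm_command:
  deltas:
    - {"travel":[0,0,-1.5],"delta_rot":[0,0,0],"hand":1}
    - {"travel":[0,0,-4],"delta_rot":[0,0,0],"hand":1}
    - {"travel":[0,0,-7],"delta_rot":[0,0,0],"hand":1}
    - {"travel":[0,0,-9.5],"delta_rot":[0,0,0],"hand":1}
    - {"travel":[-0.3,2,-10.5],"delta_rot":[0,0,0],"hand":1}
    - {"travel":[-0.7,5,-10.5],"delta_rot":[0,0,0],"hand":1}
    - {"travel":[-1.1,8,-10.5],"delta_rot":[0,0,0],"hand":1}
    - {"travel":[-1.6,11,-10.5],"delta_rot":[0,0,0],"hand":1}
    - {"travel":[-2,14,-10.5],"delta_rot":[0,0,0],"hand":1}
    - {"travel":[-2.3,17,-10.5],"delta_rot":[0,0,0],"hand":1}
    - {"travel":[-2.5,19.6,-10.5],"delta_rot":[0,0,0],"hand":1}
    - {"travel":[-2.5,19.6,-10.5],"delta_rot":[0,0,0],"hand":1}

```text
time: 3.62
position: [0.6437, -0.0283, 0.298]
tcp_rot: [-2.217, -2.225, -0.005]
ft_force: [-0.1, 0.6, -3.2]
opening: 0.0541
```

```bash
python3 -c "
from h import *
look('w3.png',[(.641,-.0285,.006)]);print(arm.get_state()['opening'],arm.get_state()['tcp_rot'],arm.get_state()['ft_force'])"
```

```text
3.6667 [ 0.64211759 -0.02798365  0.29785448] 0.086384430669145
(318, 232) 0.05398075136588288 [-2.21567723 -2.22422202 -0.00358447] [-0.73574933  0.46824495 -2.78729563]
```

View pics/w3.png

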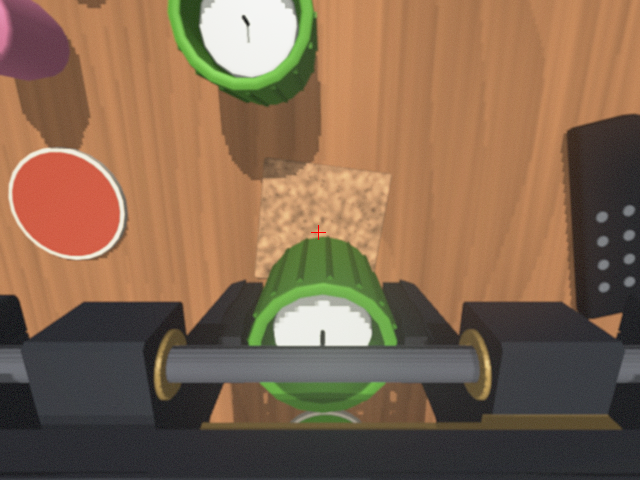

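The candle holder is held upright over the mat (mat centre about (320,224), marker at (318,232)). Lower, release, rise.

arm_command:
  deltas:
    - {"travel":[0,0,2.5],"delta_rot":[0,0,0],"hand":1}
    - {"travel":[0,0,5],"delta_rot":[0,0,0],"hand":1}
    - {"travel":[0,0,7.5],"delta_rot":[0,0,0],"hand":1}
    - {"travel":[0,0,9],"delta_rot":[0,0,0],"hand":1}
    - {"travel":[0,0,9.7],"delta_rot":[0,0,0],"hand":1}
    - {"travel":[0,0,10.1],"delta_rot":[0,0,0],"hand":1}
    - {"travel":[0,0,10.4],"delta_rot":[0,0,0],"hand":1}
    - {"travel":[0,0,10.4],"delta_rot":[0,0,0],"hand":1}

```text
time: 4.33
position: [0.6421, -0.0277, 0.1945]
tcp_rot: [-2.216, -2.225, -0.004]
ft_force: [-0.4, 0.1, -1.4]
opening: 0.0541
```

arm_command:
  deltas:
    - {"travel":[0,0,0],"delta_rot":[0,0,0],"hand":0.1}
    - {"travel":[0,0,0],"delta_rot":[0,0,0],"hand":-0.2}
    - {"travel":[0,0,0],"delta_rot":[0,0,0],"hand":-0.6}
    - {"travel":[0,0,0],"delta_rot":[0,0,0],"hand":-1}
    - {"travel":[0,0,0],"delta_rot":[0,0,0],"hand":-1}
    - {"travel":[0,0,-1],"delta_rot":[0,0,0],"hand":-1}
    - {"travel":[0,0,-3],"delta_rot":[0,0,0],"hand":-1}
    - {"travel":[0,0,-6.5],"delta_rot":[0,0,0],"hand":-1}
    - {"travel":[0,0,-10],"delta_rot":[0,0,0],"hand":-1}
    - {"travel":[0,0,-10],"delta_rot":[0,0,0],"hand":-1}

```text
time: 5.17
position: [0.6429, -0.028, 0.3028]
tcp_rot: [2.21, 2.219, 0.015]
ft_force: [1.0, 0.4, 0.6]
opening: 0.088
```

arm_command:
  deltas:
    - {"travel":[-4,0.1,0],"delta_rot":[0,0,0],"hand":-1}
    - {"travel":[-8,0.1,0],"delta_rot":[0,0,0],"hand":-1}
    - {"travel":[-12,0.2,0],"delta_rot":[0,0,0],"hand":-1}
    - {"travel":[-16,0.2,0],"delta_rot":[0,0,0],"hand":-1}
    - {"travel":[-20,0.3,0],"delta_rot":[0,0,0],"hand":-1}
    - {"travel":[-22.3,0.3,0],"delta_rot":[0,0,0],"hand":-1}
    - {"travel":[-22.3,0.3,0],"delta_rot":[0,0,0],"hand":-1}
    - {"travel":[-22.3,0.3,0],"delta_rot":[0,0,0],"hand":-1}
    - {"travel":[-22.3,0.3,0],"delta_rot":[0,0,0],"hand":-1}

```text
time: 5.92
position: [0.6469, -0.2501, 0.3032]
tcp_rot: [2.21, 2.22, 0.015]
ft_force: [-0.2, 0.9, -0.9]
opening: 0.0878
```

```bash
python3 -c "
from h import *
look('w4.png',[(.646,-.2512,.072),(.6476,-.2491,.006)]);print(arm.get_state()['tcp_rot'])
cv2.imwrite('pics/top1.png',arm.snapshot('top')[:,:,::-1])"
```

```text
5.9667 [ 0.64698208 -0.24965583  0.3032898 ] 0.007316854174774976
(316, 257) (318, 228) [2.20881936 2.22076204 0.0152694 ]
```

View pics/w4.png

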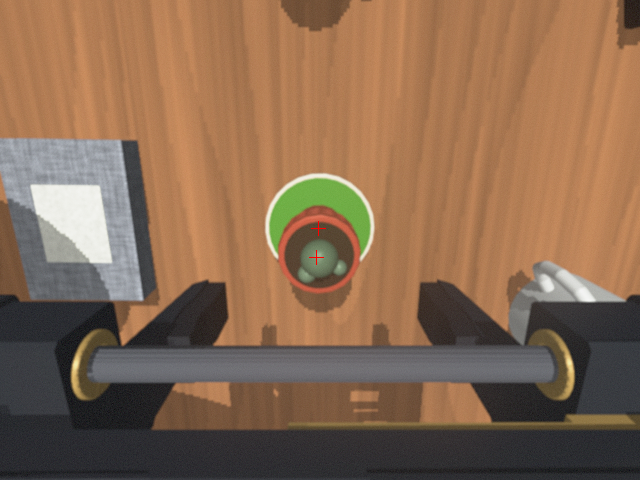

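Pot rim centre (319,254) against the predicted (316,257), within 2 mm, and nothing near the jaws. Grip the rim band.

arm_command:
  deltas:
    - {"travel":[0,0.1,3],"delta_rot":[0,0,0],"hand":-1}
    - {"travel":[0,0.1,6],"delta_rot":[0,0,0],"hand":-1}
    - {"travel":[0,0.1,8.5],"delta_rot":[0,0,0],"hand":-1}
    - {"travel":[0,0.1,9.6],"delta_rot":[0,0,0],"hand":-1}
    - {"travel":[0,0.1,9.6],"delta_rot":[0,0,0],"hand":-1}
    - {"travel":[0,0.1,9.6],"delta_rot":[0,0,0],"hand":1}
    - {"travel":[0,0.1,9.6],"delta_rot":[0,0,0],"hand":1}
    - {"travel":[0,0.1,9.6],"delta_rot":[0,0,0],"hand":1}
    - {"travel":[0,0.1,9.6],"delta_rot":[0,0,0],"hand":1}
    - {"travel":[0,0.1,9.6],"delta_rot":[0,0,0],"hand":1}
    - {"travel":[0,0.1,9.6],"delta_rot":[0,0,0],"hand":1}
    - {"travel":[0,0.1,9.6],"delta_rot":[0,0,0],"hand":1}
  force: 15

```text
time: 7.02
position: [0.6492, -0.2497, 0.2082]
tcp_rot: [2.208, 2.221, 0.015]
ft_force: [-6.0, -0.4, 4.9]
opening: 0.0535
```

arm_command:
  deltas:
    - {"travel":[0,0,-1.5],"delta_rot":[0,0,0],"hand":1}
    - {"travel":[0,0,-4],"delta_rot":[0,0,0],"hand":1}
    - {"travel":[0,0,-7],"delta_rot":[0,0,0],"hand":1}
    - {"travel":[0.5,-0.4,-9.5],"delta_rot":[0,0,0],"hand":1}
    - {"travel":[2.5,-2.1,-10.5],"delta_rot":[0,0,0],"hand":1}
    - {"travel":[5,-4.2,-10.5],"delta_rot":[0,0,0],"hand":1}
    - {"travel":[7.5,-6.4,-10.5],"delta_rot":[0,0,0],"hand":1}
    - {"travel":[10,-8.5,-10.5],"delta_rot":[0,0,0],"hand":1}
    - {"travel":[12.5,-10.6,-10.5],"delta_rot":[0,0,0],"hand":1}
    - {"travel":[15,-12.7,-10.5],"delta_rot":[0,0,0],"hand":1}
    - {"travel":[17.5,-14.8,-10.5],"delta_rot":[0,0,0],"hand":1}
    - {"travel":[20,-17,-10.5],"delta_rot":[0,0,0],"hand":1}

```text
time: 8.02
position: [0.4755, -0.0495, 0.3106]
tcp_rot: [2.209, 2.221, 0.015]
ft_force: [0.9, 0.6, -2.5]
opening: 0.0537
```

arm_command:
  deltas:
    - {"travel":[2,-1.5,0],"delta_rot":[0,0,0],"hand":1}
    - {"travel":[3.5,-2.7,0],"delta_rot":[0,0,0],"hand":1}
    - {"travel":[4.35,-3.3,0],"delta_rot":[0,0,0],"hand":1}
    - {"travel":[4.35,-3.3,0],"delta_rot":[0,0,0],"hand":1}
    - {"travel":[4.35,-3.3,0],"delta_rot":[0,0,0],"hand":1}

```text
time: 8.43
position: [0.4427, -0.0064, 0.3104]
tcp_rot: [2.208, 2.22, 0.016]
ft_force: [0.7, -0.5, -2.6]
opening: 0.0533
```

```bash
python3 -c "
from h import *
look('w5.png',[(.4425,-.0065,.006)]);s=arm.get_state();print(s['opening'],s['tcp_rot'],s['ft_force'])"
```

```text
8.4833 [ 0.44289941 -0.00676777  0.31033098] 0.007901321094854651
(317, 227) 0.053252219276750244 [2.20844279 2.21963034 0.01561532] [-0.59313141  0.14262654 -2.9984185 ]
```

View pics/w5.png

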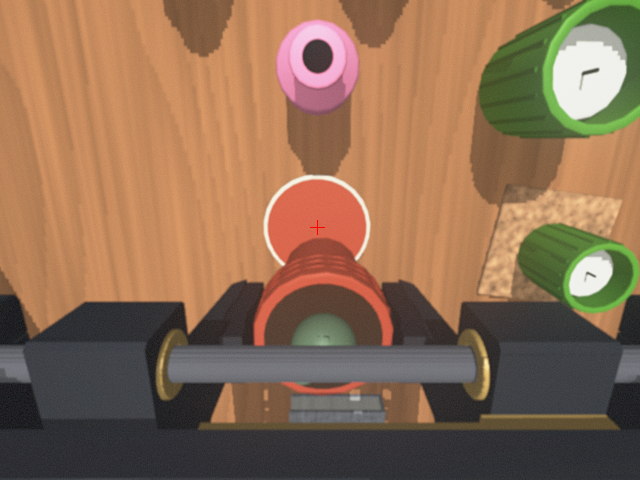

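Coaster centre is at (317,225) against the predicted (317,227), the pot is held upright, and the candle holder stands on the mat. Lower and release.

arm_command:
  deltas:
    - {"travel":[0,0,2.5],"delta_rot":[0,0,0],"hand":1}
    - {"travel":[0,0,5],"delta_rot":[0,0,0],"hand":1}
    - {"travel":[0,0,7.5],"delta_rot":[0,0,0],"hand":1}
    - {"travel":[0,0,9],"delta_rot":[0,0,0],"hand":1}
    - {"travel":[0,0,9.6],"delta_rot":[0,0,0],"hand":1}
    - {"travel":[0,0,10],"delta_rot":[0,0,0],"hand":1}
    - {"travel":[0,0,10.2],"delta_rot":[0,0,0],"hand":1}
    - {"travel":[0,0,10.2],"delta_rot":[0,0,0],"hand":1}

```text
time: 9.15
position: [0.4448, -0.0071, 0.2087]
tcp_rot: [2.208, 2.219, 0.016]
ft_force: [-0.5, 0.6, -2.6]
opening: 0.0535
```

arm_command:
  deltas:
    - {"travel":[0,0,0],"delta_rot":[0,0,0],"hand":0.1}
    - {"travel":[0,0,0],"delta_rot":[0,0,0],"hand":-0.2}
    - {"travel":[0,0,0],"delta_rot":[0,0,0],"hand":-0.6}
    - {"travel":[0,0,0],"delta_rot":[0,0,0],"hand":-1}
    - {"travel":[0,0,0],"delta_rot":[0,0,0],"hand":-1}
    - {"travel":[0,0,-1],"delta_rot":[0,0,0],"hand":-1}
    - {"travel":[0,0,-3],"delta_rot":[0,0,0],"hand":-1}
    - {"travel":[0,0,-6.5],"delta_rot":[0,0,0],"hand":-1}
    - {"travel":[0,0,-9.5],"delta_rot":[0,0,0],"hand":-1}
    - {"travel":[0,0,-9.5],"delta_rot":[0,0,0],"hand":-1}

```text
time: 9.98
position: [0.4442, -0.0072, 0.3087]
tcp_rot: [2.202, 2.213, 0.023]
ft_force: [0.7, 0.3, 0.5]
opening: 0.0881
```

```bash
cat >> h.py <<'E'
from scipy.spatial.transform import Rotation as Ro
def go(x,y,z):
    s=arm.get_state();R=Ro.from_rotvec(s['tcp_rot']);D=Ro.from_matrix([[0,1,0],[1,0,0],[0,0,-1]])
    print('travel cm',np.round(100*R.inv().apply(np.array([x,y,z])-s['position']),2),'rot deg',np.round(np.degrees((R.inv()*D).as_rotvec()),2))
E
python3 -c "
from h import *
go(.642,-.0277,.3)"
```

```text
travel cm [-2.15 19.75  1.36] rot deg [1.4  0.18 0.29]
```

arm_command:
  deltas:
    - {"travel":[-0.5,4,0.3],"delta_rot":[0.4,0,0.1],"hand":-1}
    - {"travel":[-0.9,8,0.6],"delta_rot":[0.8,0.1,0.2],"hand":-1}
    - {"travel":[-1.3,12,0.9],"delta_rot":[1.4,0.2,0.3],"hand":-1}
    - {"travel":[-1.8,16,1.2],"delta_rot":[1.4,0.2,0.3],"hand":-1}
    - {"travel":[-2.15,19.75,1.4],"delta_rot":[1.4,0.2,0.3],"hand":-1}
    - {"travel":[-2.15,19.75,1.4],"delta_rot":[1.4,0.2,0.3],"hand":-1}
    - {"travel":[-2.15,19.75,1.4],"delta_rot":[1.4,0.2,0.3],"hand":-1}
    - {"travel":[-2.15,19.75,1.4],"delta_rot":[1.4,0.2,0.3],"hand":-1}

```text
time: 10.65
position: [0.6415, -0.0276, 0.2989]
tcp_rot: [-2.22, -2.22, 0.001]
ft_force: [-1.0, 1.0, -0.4]
opening: 0.0881
```

```bash
python3 -c "
from h import *
go(.642,-.0277,.194)
im=arm.snapshot('top')[:,:,::-1]; cv2.imwrite('pics/top2.png',im)"
```

```text
travel cm [-0.02  0.07 10.49] rot deg [-0.09 -0.04 -0.  ]
```

arm_command:
  deltas:
    - {"travel":[0,0.1,3],"delta_rot":[0,0,0],"hand":-1}
    - {"travel":[0,0.1,6],"delta_rot":[0,0,0],"hand":-1}
    - {"travel":[0,0.1,9],"delta_rot":[0,0,0],"hand":-1}
    - {"travel":[0,0.1,10.5],"delta_rot":[0,0,0],"hand":-1}
    - {"travel":[0,0.1,10.5],"delta_rot":[0,0,0],"hand":-1}
    - {"travel":[0,0.1,10.5],"delta_rot":[0,0,0],"hand":1}
    - {"travel":[0,0.1,10.5],"delta_rot":[0,0,0],"hand":1}
    - {"travel":[0,0.1,10.5],"delta_rot":[0,0,0],"hand":1}
    - {"travel":[0,0.1,10.5],"delta_rot":[0,0,0],"hand":1}
    - {"travel":[0,0.1,10.5],"delta_rot":[0,0,0],"hand":1}
    - {"travel":[0,0.1,10.5],"delta_rot":[0,0,0],"hand":1}
    - {"travel":[0,0.1,10.5],"delta_rot":[0,0,0],"hand":1}

```text
time: 11.7
position: [0.6423, -0.0275, 0.1953]
tcp_rot: [2.221, 2.221, 0.001]
ft_force: [-1.2, 0.8, 5.1]
opening: 0.054
```

arm_command:
  deltas:
    - {"travel":[0,0,-1.5],"delta_rot":[0,0,0],"hand":1}
    - {"travel":[0,0,-4],"delta_rot":[0,0,0],"hand":1}
    - {"travel":[0,0,-7],"delta_rot":[0,0,0],"hand":1}
    - {"travel":[-0.5,0,-9.5],"delta_rot":[0,0,0],"hand":1}
    - {"travel":[-3.5,0,-10.5],"delta_rot":[0,0,0],"hand":1}
    - {"travel":[-7,0.1,-10.5],"delta_rot":[0,0,0],"hand":1}
    - {"travel":[-10.5,0.2,-10.5],"delta_rot":[0,0,0],"hand":1}
    - {"travel":[-14,0.3,-10.5],"delta_rot":[0,0,0],"hand":1}
    - {"travel":[-17.5,0.5,-10.5],"delta_rot":[0,0,0],"hand":1}
    - {"travel":[-20.5,0.6,-10.5],"delta_rot":[0,0,0],"hand":1}
    - {"travel":[-22,0.6,-10.5],"delta_rot":[0,0,0],"hand":1}
    - {"travel":[-22,0.6,-10.5],"delta_rot":[0,0,0],"hand":1}

```text
time: 12.7
position: [0.6476, -0.2505, 0.2994]
tcp_rot: [-2.225, -2.217, 0.001]
ft_force: [-0.8, 1.3, -1.9]
opening: 0.054
```

```bash
python3 -c "
from h import *
go(.648,-.248,.194)
look('w6.png',[(.648,-.248,.006)]);s=arm.get_state();print(s['opening'],s['tcp_rot'],s['ft_force'])"
```

```text
travel cm [ 0.25  0.04 10.54] rot deg [-0.04 -0.01 -0.2 ]
12.75 [ 0.64795109 -0.2483559   0.29949119] 0.049105944102473514
(323, 227) 0.05418968839936363 [-2.22266178e+00 -2.21844292e+00 -3.89526970e-04] [-0.44301337  0.53451374 -3.07423709]
```

View pics/w6.png

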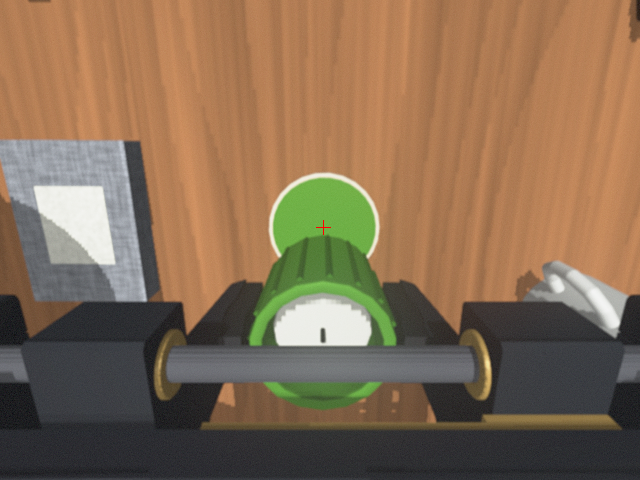

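Green coaster is at (324,226), as predicted. Lower and release.

arm_command:
  deltas:
    - {"travel":[0.1,0,2.5],"delta_rot":[0,0,0],"hand":1}
    - {"travel":[0.1,0,5],"delta_rot":[0,0,0],"hand":1}
    - {"travel":[0.1,0,7.5],"delta_rot":[0,0,0],"hand":1}
    - {"travel":[0.1,0,9.2],"delta_rot":[0,0,0],"hand":1}
    - {"travel":[0.1,0,9.8],"delta_rot":[0,0,0],"hand":1}
    - {"travel":[0.1,0,10.2],"delta_rot":[0,0,0],"hand":1}
    - {"travel":[0.1,0,10.5],"delta_rot":[0,0,0],"hand":1}
    - {"travel":[0.1,0,10.5],"delta_rot":[0,0,0],"hand":1}

```text
time: 13.42
position: [0.6483, -0.2467, 0.1958]
tcp_rot: [2.223, 2.22, 0.001]
ft_force: [-0.0, 1.0, -1.8]
opening: 0.054
```

arm_command:
  deltas:
    - {"travel":[0,0,0],"delta_rot":[0,0,0],"hand":0.1}
    - {"travel":[0,0,0],"delta_rot":[0,0,0],"hand":-0.2}
    - {"travel":[0,0,0],"delta_rot":[0,0,0],"hand":-0.6}
    - {"travel":[0,0,0],"delta_rot":[0,0,0],"hand":-1}
    - {"travel":[0,0,0],"delta_rot":[0,0,0],"hand":-1}
    - {"travel":[0,0,-1],"delta_rot":[0,0,0],"hand":-1}
    - {"travel":[0,0,-3],"delta_rot":[0,0,0],"hand":-1}
    - {"travel":[0,0,-6.5],"delta_rot":[0,0,0],"hand":-1}
    - {"travel":[0,0,-10],"delta_rot":[0,0,0],"hand":-1}
    - {"travel":[0,0,-13],"delta_rot":[0,0,0],"hand":-1}
    - {"travel":[0,0,-13],"delta_rot":[0,0,0],"hand":-1}

```text
time: 14.33
position: [0.6484, -0.2468, 0.3343]
tcp_rot: [2.214, 2.212, 0.006]
ft_force: [0.6, 0.5, 0.5]
opening: 0.0882
```

```bash
python3 -c "
from h import *
go(.480,.2115,.32)"
```

```text
travel cm [ 45.82 -16.91   0.97] rot deg [ 0.65  0.33 -0.07]
```

arm_command:
  deltas:
    - {"travel":[45.8,-16.9,1.0],"delta_rot":[0.65,0.3,0],"hand":-1}
    - {"travel":[45.8,-16.9,1.0],"delta_rot":[0.65,0.3,0],"hand":-1}
    - {"travel":[45.8,-16.9,1.0],"delta_rot":[0.65,0.3,0],"hand":-1}
    - {"travel":[45.8,-16.9,1.0],"delta_rot":[0.65,0.3,0],"hand":-1}
    - {"travel":[45.8,-16.9,1.0],"delta_rot":[0.65,0.3,0],"hand":-1}
    - {"travel":[45.8,-16.9,1.0],"delta_rot":[0.65,0.3,0],"hand":-1}
    - {"travel":[45.8,-16.9,1.0],"delta_rot":[0.65,0.3,0],"hand":-1}
    - {"travel":[45.8,-16.9,1.0],"delta_rot":[0.65,0.3,0],"hand":-1}
    - {"travel":[45.8,-16.9,1.0],"delta_rot":[0.65,0.3,0],"hand":-1}
    - {"travel":[45.8,-16.9,1.0],"delta_rot":[0.65,0.3,0],"hand":-1}
    - {"travel":[45.8,-16.9,1.0],"delta_rot":[0.65,0.3,0],"hand":-1}
    - {"travel":[45.8,-16.9,1.0],"delta_rot":[0.65,0.3,0],"hand":-1}

```text
time: 15.33
position: [0.4785, 0.2139, 0.3203]
tcp_rot: [2.221, 2.221, 0.001]
ft_force: [0.4, -0.3, 0.6]
opening: 0.088
```

```bash
python3 -c "
from h import *
go(.480,.2115,.30)"
```

```text
travel cm [-0.24  0.15  2.03] rot deg [0.03 0.   0.01]
```

arm_command:
  deltas:
    - {"travel":[-0.2,0.2,2],"delta_rot":[0,0,0],"hand":-1}
    - {"travel":[-0.2,0.2,2],"delta_rot":[0,0,0],"hand":-1}
    - {"travel":[-0.2,0.2,2],"delta_rot":[0,0,0],"hand":-1}

```text
time: 15.58
position: [0.4804, 0.2118, 0.3003]
tcp_rot: [-2.221, -2.222, 0.001]
ft_force: [-0.6, -0.9, 0.5]
opening: 0.0883
```

```bash
python3 -c "
from h import *
go(.480,.2115,.195)
look('w7.png',[(.480,.212,.09),(.4754,.2162,.006)])"
```

```text
travel cm [-0.02 -0.04 10.53] rot deg [-0.04  0.02  0.03]
15.6333 [0.48082472 0.21139165 0.30086063] 0.013081373519292826
(321, 266) (316, 225)
```

View pics/w7.png

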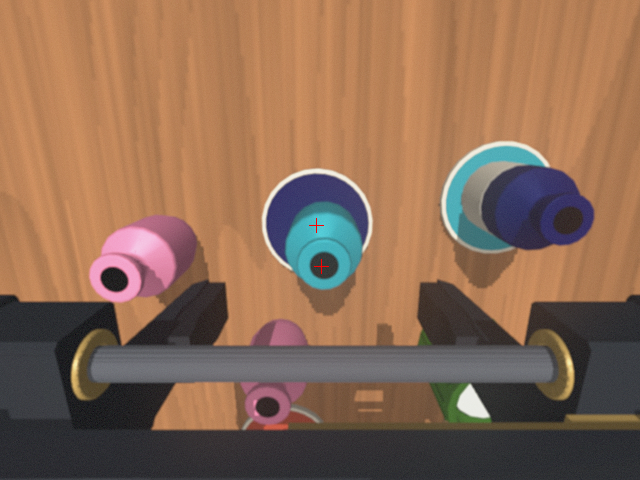

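Vase lip (323,265) against the predicted (321,266), pink vases clear of the fingers. Grip the vase and lift it towards the mat.

arm_command:
  deltas:
    - {"travel":[0.1,0,3],"delta_rot":[0,0,0],"hand":-1}
    - {"travel":[0.1,0,6],"delta_rot":[0,0,0],"hand":-1}
    - {"travel":[0.1,0,9],"delta_rot":[0,0,0],"hand":-1}
    - {"travel":[0.1,0,10.5],"delta_rot":[0,0,0],"hand":-1}
    - {"travel":[0.1,0,10.5],"delta_rot":[0,0,0],"hand":-1}
    - {"travel":[0.1,0,10.5],"delta_rot":[0,0,0],"hand":1}
    - {"travel":[0.1,0,10.5],"delta_rot":[0,0,0],"hand":1}
    - {"travel":[0.1,0,10.5],"delta_rot":[0,0,0],"hand":1}
    - {"travel":[0.1,0,10.5],"delta_rot":[0,0,0],"hand":1}
    - {"travel":[0.1,0,10.5],"delta_rot":[0,0,0],"hand":1}
    - {"travel":[0.1,0,10.5],"delta_rot":[0,0,0],"hand":1}
    - {"travel":[0.1,0,10.5],"delta_rot":[0,0,0],"hand":1}

```text
time: 16.63
position: [0.481, 0.2124, 0.1964]
tcp_rot: [2.221, 2.22, 0.002]
ft_force: [-1.4, -0.7, 5.3]
opening: 0.0511
```

```bash
python3 -c "
from h import *
go(.6425,-.028,.195)"
```

```text
travel cm [-24.04  16.16   0.17] rot deg [ 0.08 -0.   -0.02]
```

arm_command:
  deltas:
    - {"travel":[0,0,-1.5],"delta_rot":[0,0,0],"hand":1}
    - {"travel":[0,0,-4],"delta_rot":[0,0,0],"hand":1}
    - {"travel":[0,0,-7],"delta_rot":[0,0,0],"hand":1}
    - {"travel":[0,0,-10],"delta_rot":[0,0,0],"hand":1}
    - {"travel":[-1,0.7,-12.5],"delta_rot":[0,0,0],"hand":1}
    - {"travel":[-3.5,2.4,-13],"delta_rot":[0,0,0],"hand":1}
    - {"travel":[-6.4,4.3,-13],"delta_rot":[0,0,0],"hand":1}
    - {"travel":[-9.3,6.3,-13],"delta_rot":[0,0,0],"hand":1}
    - {"travel":[-12.2,8.2,-13],"delta_rot":[0,0,0],"hand":1}
    - {"travel":[-15.1,10.2,-13],"delta_rot":[0,0,0],"hand":1}
    - {"travel":[-18,12.1,-13],"delta_rot":[0,0,0],"hand":1}
    - {"travel":[-20.5,13.8,-13],"delta_rot":[0,0,0],"hand":1}

```text
time: 17.63
position: [0.6195, 0.0054, 0.3262]
tcp_rot: [2.222, 2.22, 0.001]
ft_force: [-0.1, -0.5, -1.7]
opening: 0.0511
```

```bash
python3 -c "
from h import *
go(.6425,-.028,.197)"
```

```text
travel cm [-3.33  2.3  12.92] rot deg [ 0.04  0.   -0.06]
```

arm_command:
  deltas:
    - {"travel":[-2,1.4,0],"delta_rot":[0,0,0],"hand":1}
    - {"travel":[-3.3,2.3,1],"delta_rot":[0,0,0],"hand":1}
    - {"travel":[-3.3,2.3,3],"delta_rot":[0,0,0],"hand":1}
    - {"travel":[-3.3,2.3,5.5],"delta_rot":[0,0,0],"hand":1}
    - {"travel":[-3.3,2.3,8],"delta_rot":[0,0,0],"hand":1}
    - {"travel":[-3.3,2.3,10.3],"delta_rot":[0,0,0],"hand":1}
    - {"travel":[-3.3,2.3,11.7],"delta_rot":[0,0,0],"hand":1}
    - {"travel":[-3.3,2.3,12.4],"delta_rot":[0,0,0],"hand":1}
    - {"travel":[-3.3,2.3,12.7],"delta_rot":[0,0,0],"hand":1}
    - {"travel":[-3.3,2.3,12.9],"delta_rot":[0,0,0],"hand":1}
    - {"travel":[-3.3,2.3,13.0],"delta_rot":[0,0,0],"hand":1}
    - {"travel":[-3.3,2.3,13.0],"delta_rot":[0,0,0],"hand":1}

```text
time: 18.63
position: [0.6427, -0.0277, 0.197]
tcp_rot: [2.221, 2.219, 0.002]
ft_force: [0.1, -0.8, -1.0]
opening: 0.0512
```

arm_command:
  deltas:
    - {"travel":[0,0,0],"delta_rot":[0,0,0],"hand":0.1}
    - {"travel":[0,0,0],"delta_rot":[0,0,0],"hand":-0.2}
    - {"travel":[0,0,0],"delta_rot":[0,0,0],"hand":-0.6}
    - {"travel":[0,0,0],"delta_rot":[0,0,0],"hand":-1}
    - {"travel":[0,0,0],"delta_rot":[0,0,0],"hand":-1}
    - {"travel":[0,0,-1],"delta_rot":[0,0,0],"hand":-1}
    - {"travel":[0,0,-3],"delta_rot":[0,0,0],"hand":-1}
    - {"travel":[0,0,-6.5],"delta_rot":[0,0,0],"hand":-1}
    - {"travel":[0,0,-10],"delta_rot":[0,0,0],"hand":-1}
    - {"travel":[0,0,-13],"delta_rot":[0,0,0],"hand":-1}
    - {"travel":[0,0,-13],"delta_rot":[0,0,0],"hand":-1}

```text
time: 19.55
position: [0.6429, -0.0276, 0.3348]
tcp_rot: [2.214, 2.212, 0.012]
ft_force: [0.5, -0.5, 0.8]
opening: 0.0882
```

```bash
python3 -c "
from h import *
go(.616,.238,.31)"
```

```text
travel cm [26.57 -2.75  2.37] rot deg [ 0.76  0.16 -0.05]
```

arm_command:
  deltas:
    - {"travel":[4,-0.4,0.4],"delta_rot":[0.7,0.2,0],"hand":-1}
    - {"travel":[8,-0.8,0.8],"delta_rot":[0.7,0.2,0],"hand":-1}
    - {"travel":[12,-1.2,1.2],"delta_rot":[0.7,0.2,0],"hand":-1}
    - {"travel":[16,-1.6,1.6],"delta_rot":[0.7,0.2,0],"hand":-1}
    - {"travel":[20,-2,2],"delta_rot":[0.7,0.2,0],"hand":-1}
    - {"travel":[24,-2.4,2.4],"delta_rot":[0.7,0.2,0],"hand":-1}
    - {"travel":[26.5,-2.7,2.4],"delta_rot":[0.7,0.2,0],"hand":-1}
    - {"travel":[26.5,-2.7,2.4],"delta_rot":[0.7,0.2,0],"hand":-1}
    - {"travel":[26.5,-2.7,2.4],"delta_rot":[0.7,0.2,0],"hand":-1}
    - {"travel":[26.5,-2.7,2.4],"delta_rot":[0.7,0.2,0],"hand":-1}

```text
time: 20.38
position: [0.6166, 0.2365, 0.3099]
tcp_rot: [2.222, 2.219, 0.002]
ft_force: [0.2, -0.6, 0.3]
opening: 0.0882
```

```bash
python3 -c "
from h import *
go(.616,.238,.195)
look('w8.png',[(.616,.2385,.092),(.6191,.237,.006)])"
```

```text
travel cm [ 0.14 -0.08 11.49] rot deg [ 0.07 -0.02 -0.08]
20.4333 [0.61676821 0.23607541 0.30991386] 0.010045870067007785
(320, 259) (325, 227)
```

View pics/w8.png

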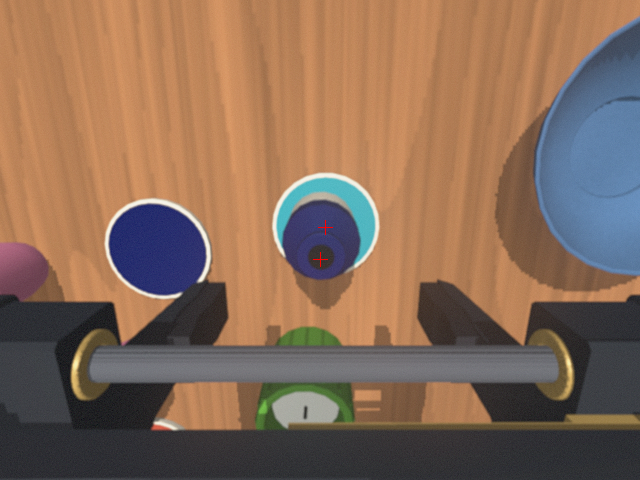

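Bottle lip (321,258), as predicted, and the dish and large tumbler are clear. Grip the bottle, with more force since it is heavier.

arm_command:
  deltas:
    - {"travel":[0.2,0,3],"delta_rot":[0,0,0],"hand":-1}
    - {"travel":[0.2,0,6],"delta_rot":[0,0,0],"hand":-1}
    - {"travel":[0.2,0,9.5],"delta_rot":[0,0,0],"hand":-1}
    - {"travel":[0.2,0,11.4],"delta_rot":[0,0,0],"hand":-1}
    - {"travel":[0.2,0,11.4],"delta_rot":[0,0,0],"hand":-1}
    - {"travel":[0.2,0,11.4],"delta_rot":[0,0,0],"hand":1}
    - {"travel":[0.2,0,11.4],"delta_rot":[0,0,0],"hand":1}
    - {"travel":[0.2,0,11.4],"delta_rot":[0,0,0],"hand":1}
    - {"travel":[0.2,0,11.4],"delta_rot":[0,0,0],"hand":1}
    - {"travel":[0.2,0,11.4],"delta_rot":[0,0,0],"hand":1}
    - {"travel":[0.2,0,11.4],"delta_rot":[0,0,0],"hand":1}
    - {"travel":[0.2,0,11.4],"delta_rot":[0,0,0],"hand":1}
  force: 18

```text
time: 21.43
position: [0.6169, 0.2382, 0.1968]
tcp_rot: [2.223, 2.219, 0.003]
ft_force: [-3.2, -1.3, 5.8]
opening: 0.0531
```

```bash
python3 -c "
from h import *
go(.476,.2165,.197)"
```

```text
travel cm [ -2.2  -14.09  -0.05] rot deg [ 0.11 -0.03 -0.11]
```

arm_command:
  deltas:
    - {"travel":[0,0,-1.5],"delta_rot":[0,0,0],"hand":1}
    - {"travel":[0,0,-4],"delta_rot":[0,0,0],"hand":1}
    - {"travel":[0,0,-7],"delta_rot":[0,0,0],"hand":1}
    - {"travel":[0,-0.5,-9.5],"delta_rot":[0,0,0],"hand":1}
    - {"travel":[-0.4,-2.5,-10.5],"delta_rot":[0,0,0],"hand":1}
    - {"travel":[-0.8,-5,-10.5],"delta_rot":[0,0,0],"hand":1}
    - {"travel":[-1.2,-8,-10.5],"delta_rot":[0,0,0],"hand":1}
    - {"travel":[-1.7,-11,-10.5],"delta_rot":[0,0,0],"hand":1}
    - {"travel":[-2.1,-13.3,-10.5],"delta_rot":[0,0,0],"hand":1}
    - {"travel":[-2.2,-14.1,-10.5],"delta_rot":[0,0,0],"hand":1}
    - {"travel":[-2.2,-14.1,-10.5],"delta_rot":[0,0,0],"hand":1}
    - {"travel":[-2.2,-14.1,-10.5],"delta_rot":[0,0,0],"hand":1}

```text
time: 22.43
position: [0.4765, 0.2165, 0.3019]
tcp_rot: [2.223, 2.218, 0.004]
ft_force: [0.5, -0.3, -1.9]
opening: 0.0531
```

```bash
python3 -c "
from h import *
go(.476,.2165,.1975)
look('w9.png',[(.476,.2165,.006)]);s=arm.get_state();print(s['opening'],s['tcp_rot'],s['ft_force'])"
```

```text
travel cm [-1.000e-02 -8.000e-02  1.044e+01] rot deg [ 0.19 -0.04 -0.12]
22.4833 [0.47678308 0.2165153  0.30171968] 0.011415215670709617
(320, 230) 0.05340212647012862 [2.22273702 2.21774325 0.0042686 ] [-0.03589616  0.3553687  -2.30423556]
```

View pics/w9.png

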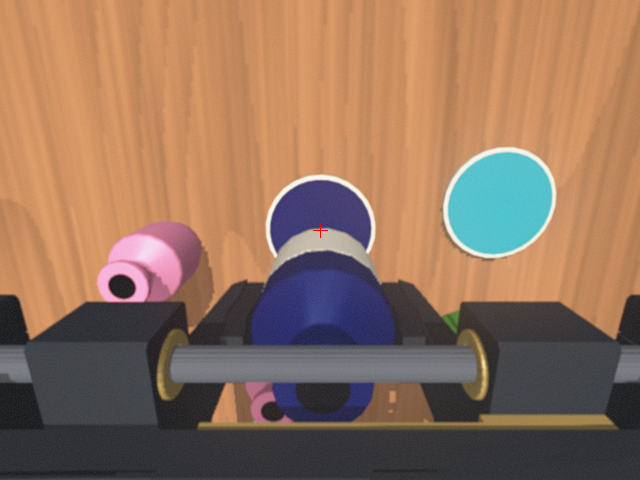

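The bottle is held upright and the navy coaster centre is at (321,228), as predicted. Lower and release.

arm_command:
  deltas:
    - {"travel":[0,-0.1,2.5],"delta_rot":[0,0,0],"hand":1}
    - {"travel":[0,-0.1,5],"delta_rot":[0,0,0],"hand":1}
    - {"travel":[0,-0.1,7.5],"delta_rot":[0,0,0],"hand":1}
    - {"travel":[0,-0.1,9.2],"delta_rot":[0,0,0],"hand":1}
    - {"travel":[0,-0.1,9.9],"delta_rot":[0,0,0],"hand":1}
    - {"travel":[0,-0.1,10.3],"delta_rot":[0,0,0],"hand":1}
    - {"travel":[0,-0.1,10.5],"delta_rot":[0,0,0],"hand":1}
    - {"travel":[0,-0.1,10.5],"delta_rot":[0,0,0],"hand":1}

```text
time: 23.15
position: [0.4767, 0.2167, 0.1973]
tcp_rot: [2.222, 2.217, 0.006]
ft_force: [-0.1, 0.1, -1.3]
opening: 0.053
```

arm_command:
  deltas:
    - {"travel":[0,0,0],"delta_rot":[0,0,0],"hand":0.1}
    - {"travel":[0,0,0],"delta_rot":[0,0,0],"hand":-0.2}
    - {"travel":[0,0,0],"delta_rot":[0,0,0],"hand":-0.6}
    - {"travel":[0,0,0],"delta_rot":[0,0,0],"hand":-1}
    - {"travel":[0,0,0],"delta_rot":[0,0,0],"hand":-1}
    - {"travel":[0,0,-1],"delta_rot":[0,0,0],"hand":-1}
    - {"travel":[0,0,-3],"delta_rot":[0,0,0],"hand":-1}
    - {"travel":[0,0,-6.5],"delta_rot":[0,0,0],"hand":-1}
    - {"travel":[0,0,-10],"delta_rot":[0,0,0],"hand":-1}
    - {"travel":[0,0,-13],"delta_rot":[0,0,0],"hand":-1}
    - {"travel":[0,0,-13],"delta_rot":[0,0,0],"hand":-1}

```text
time: 24.07
position: [0.4767, 0.2168, 0.3339]
tcp_rot: [2.218, 2.213, 0.02]
ft_force: [0.2, 0.9, 0.8]
opening: 0.0884
```

```bash
python3 -c "
from h import *
go(.6427,-.0277,.32)"
```

```text
travel cm [-24.42  16.63   1.57] rot deg [ 0.86 -0.18 -0.12]
```

arm_command:
  deltas:
    - {"travel":[-24.4,16.6,1.6],"delta_rot":[0.9,-0.2,-0.1],"hand":-1}
    - {"travel":[-24.4,16.6,1.6],"delta_rot":[0.9,-0.2,-0.1],"hand":-1}
    - {"travel":[-24.4,16.6,1.6],"delta_rot":[0.9,-0.2,-0.1],"hand":-1}
    - {"travel":[-24.4,16.6,1.6],"delta_rot":[0.9,-0.2,-0.1],"hand":-1}
    - {"travel":[-24.4,16.6,1.6],"delta_rot":[0.9,-0.2,-0.1],"hand":-1}
    - {"travel":[-24.4,16.6,1.6],"delta_rot":[0.9,-0.2,-0.1],"hand":-1}
    - {"travel":[-24.4,16.6,1.6],"delta_rot":[0.9,-0.2,-0.1],"hand":-1}
    - {"travel":[-24.4,16.6,1.6],"delta_rot":[0.9,-0.2,-0.1],"hand":-1}
    - {"travel":[-24.4,16.6,1.6],"delta_rot":[0.9,-0.2,-0.1],"hand":-1}
    - {"travel":[-24.4,16.6,1.6],"delta_rot":[0.9,-0.2,-0.1],"hand":-1}
    - {"travel":[-24.4,16.6,1.6],"delta_rot":[0.9,-0.2,-0.1],"hand":-1}

```text
time: 24.98
position: [0.6419, -0.0262, 0.3199]
tcp_rot: [-2.22, -2.222, 0.001]
ft_force: [-0.7, -0.6, -0.1]
opening: 0.0882
```

```bash
python3 -c "
from h import *
go(.6427,-.0277,.197)
look('w10.png',[(.643,-.0277,.09)])"
```

```text
travel cm [-0.15  0.1  12.29] rot deg [-0.06 -0.    0.06]
25.0333 [ 0.6418908  -0.02609512  0.32001801] 0.003637377843258934
(324, 258)
```

View pics/w10.png

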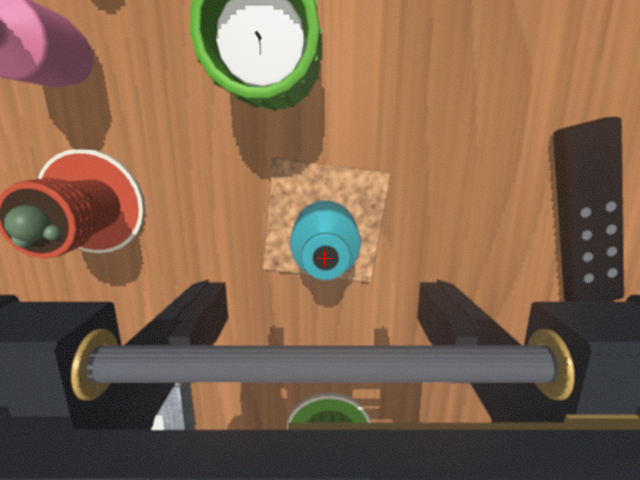

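The vase stands on the mat with its lip at (325,257), where predicted.

arm_command:
  deltas:
    - {"travel":[-0.15,0.1,3],"delta_rot":[0,0,0],"hand":-1}
    - {"travel":[-0.15,0.1,6],"delta_rot":[0,0,0],"hand":-1}
    - {"travel":[-0.15,0.1,9.5],"delta_rot":[0,0,0],"hand":-1}
    - {"travel":[-0.15,0.1,12.3],"delta_rot":[0,0,0],"hand":-1}
    - {"travel":[-0.15,0.1,12.3],"delta_rot":[0,0,0],"hand":-1}
    - {"travel":[-0.15,0.1,12.3],"delta_rot":[0,0,0],"hand":1}
    - {"travel":[-0.15,0.1,12.3],"delta_rot":[0,0,0],"hand":1}
    - {"travel":[-0.15,0.1,12.3],"delta_rot":[0,0,0],"hand":1}
    - {"travel":[-0.15,0.1,12.3],"delta_rot":[0,0,0],"hand":1}
    - {"travel":[-0.15,0.1,12.3],"delta_rot":[0,0,0],"hand":1}
    - {"travel":[-0.15,0.1,12.3],"delta_rot":[0,0,0],"hand":1}
    - {"travel":[-0.15,0.1,12.3],"delta_rot":[0,0,0],"hand":1}
  force: 15

```text
time: 26.03
position: [0.643, -0.0276, 0.198]
tcp_rot: [2.219, 2.222, 0.0]
ft_force: [-0.6, 0.6, 6.0]
opening: 0.0512
```

```bash
python3 -c "
from h import *
go(.6193,.238,.197)"
```

```text
travel cm [26.57 -2.34  0.08] rot deg [0.04 0.02 0.07]
```

arm_command:
  deltas:
    - {"travel":[0,0,-1.5],"delta_rot":[0,0,0],"hand":1}
    - {"travel":[0,0,-4],"delta_rot":[0,0,0],"hand":1}
    - {"travel":[0,0,-7],"delta_rot":[0,0,0],"hand":1}
    - {"travel":[0,0,-10],"delta_rot":[0,0,0],"hand":1}
    - {"travel":[1,0,-12.5],"delta_rot":[0,0,0],"hand":1}
    - {"travel":[4,-0.3,-13],"delta_rot":[0,0,0],"hand":1}
    - {"travel":[7.5,-0.6,-13],"delta_rot":[0,0,0],"hand":1}
    - {"travel":[11,-1,-13],"delta_rot":[0,0,0],"hand":1}
    - {"travel":[14.5,-1.3,-13],"delta_rot":[0,0,0],"hand":1}
    - {"travel":[18,-1.6,-13],"delta_rot":[0,0,0],"hand":1}
    - {"travel":[21.5,-1.9,-13],"delta_rot":[0,0,0],"hand":1}
    - {"travel":[24.5,-2.2,-13],"delta_rot":[0,0,0],"hand":1}

```text
time: 27.03
position: [0.62, 0.2196, 0.3275]
tcp_rot: [2.219, 2.224, -0.001]
ft_force: [0.1, 0.5, -1.6]
opening: 0.0511
```

arm_command:
  deltas:
    - {"travel":[1.5,0,0],"delta_rot":[0,0,0],"hand":1}
    - {"travel":[1.5,0,0.5],"delta_rot":[0,0,0],"hand":1}
    - {"travel":[1.5,0,2.5],"delta_rot":[0,0,0],"hand":1}
    - {"travel":[1.5,0,2.5],"delta_rot":[0,0,0],"hand":1}
    - {"travel":[1.5,0,2.5],"delta_rot":[0,0,0],"hand":1}

```text
time: 27.45
position: [0.62, 0.2337, 0.3014]
tcp_rot: [-2.219, -2.222, 0.005]
ft_force: [0.5, -0.6, -2.0]
opening: 0.051
```

```bash
python3 -c "
from h import *
go(.6193,.238,.1985)
look('w11.png',[(.6193,.238,.006)]);s=arm.get_state();print(s['opening'],s['tcp_rot'],s['ft_force'])"
```

```text
travel cm [ 0.44 -0.03 10.29] rot deg [-0.18  0.06  0.07]
27.5 [0.62016123 0.23377752 0.30257738] 0.01842080035969889
(322, 224) 0.05126717393077675 [-2.22012741e+00 -2.22242001e+00  1.58066080e-03] [ 0.33588632 -0.34589726 -1.36125925]
```

View pics/w11.png

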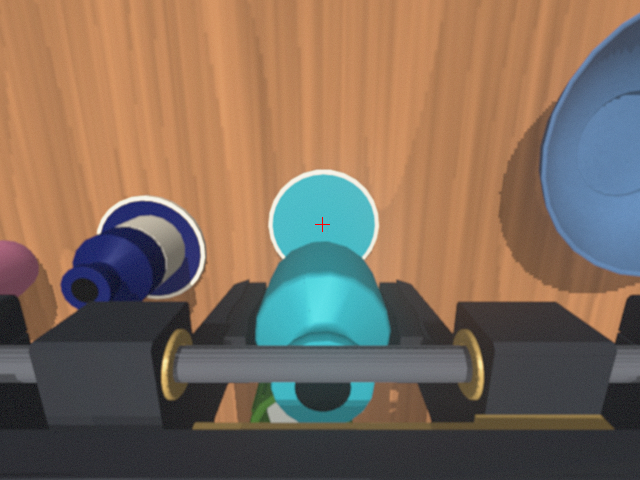

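Teal coaster centre is at (324,222), as predicted, and the vase is upright. Shift +4 mm in y, lower, release.

arm_command:
  deltas:
    - {"travel":[0.45,0,2.5],"delta_rot":[0,0,0],"hand":1}
    - {"travel":[0.45,0,5],"delta_rot":[0,0,0],"hand":1}
    - {"travel":[0.45,0,7.5],"delta_rot":[0,0,0],"hand":1}
    - {"travel":[0.45,0,9.2],"delta_rot":[0,0,0],"hand":1}
    - {"travel":[0.45,0,9.8],"delta_rot":[0,0,0],"hand":1}
    - {"travel":[0.45,0,10.1],"delta_rot":[0,0,0],"hand":1}
    - {"travel":[0.45,0,10.4],"delta_rot":[0,0,0],"hand":1}
    - {"travel":[0.45,0,10.4],"delta_rot":[0,0,0],"hand":1}

```text
time: 28.17
position: [0.6204, 0.2381, 0.1997]
tcp_rot: [2.22, 2.222, 0.001]
ft_force: [-0.5, 0.6, -1.5]
opening: 0.0513
```

arm_command:
  deltas:
    - {"travel":[0,0,0],"delta_rot":[0,0,0],"hand":0.1}
    - {"travel":[0,0,0],"delta_rot":[0,0,0],"hand":-0.2}
    - {"travel":[0,0,0],"delta_rot":[0,0,0],"hand":-0.6}
    - {"travel":[0,0,0],"delta_rot":[0,0,0],"hand":-1}
    - {"travel":[0,0,0],"delta_rot":[0,0,0],"hand":-1}
    - {"travel":[0,0,-1],"delta_rot":[0,0,0],"hand":-1}
    - {"travel":[0,0,-3],"delta_rot":[0,0,0],"hand":-1}
    - {"travel":[0,0,-6.5],"delta_rot":[0,0,0],"hand":-1}
    - {"travel":[0,0,-10],"delta_rot":[0,0,0],"hand":-1}
    - {"travel":[0,0,-14],"delta_rot":[0,0,0],"hand":-1}
    - {"travel":[0,0,-17],"delta_rot":[0,0,0],"hand":-1}
    - {"travel":[0,0,-17],"delta_rot":[0,0,0],"hand":-1}

```text
time: 29.17
position: [0.6202, 0.2383, 0.3781]
tcp_rot: [2.215, 2.217, 0.017]
ft_force: [-0.2, -0.1, -0.1]
opening: 0.0884
```

arm_command:
  deltas:
    - {"travel":[-10,-25,-3],"delta_rot":[0,0,0],"hand":-1}
    - {"travel":[-10,-25,-3],"delta_rot":[0,0,0],"hand":-1}
    - {"travel":[-10,-25,-3],"delta_rot":[0,0,0],"hand":-1}
    - {"travel":[-10,-25,-3],"delta_rot":[0,0,0],"hand":-1}
    - {"travel":[-10,-25,-3],"delta_rot":[0,0,0],"hand":-1}
    - {"travel":[-10,-25,-3],"delta_rot":[0,0,0],"hand":-1}
    - {"travel":[-10,-25,-3],"delta_rot":[0,0,0],"hand":-1}
    - {"travel":[-10,-25,-3],"delta_rot":[0,0,0],"hand":-1}
    - {"travel":[-10,-25,-3],"delta_rot":[0,0,0],"hand":-1}

```text
time: 29.92
position: [0.3694, 0.1378, 0.4054]
tcp_rot: [2.215, 2.215, 0.02]
ft_force: [0.3, -0.1, 0.0]
opening: 0.088
```

```bash
python3 -c "
from h import *
print(arm.get_state()['position'])
cv2.imwrite('pics/top3.png',arm.snapshot('top')[:,:,::-1]);cv2.imwrite('pics/side3.png',arm.snapshot('side')[:,:,::-1])"
```

```text
[0.36936898 0.13777216 0.40544125]
```

View pics/top3.png

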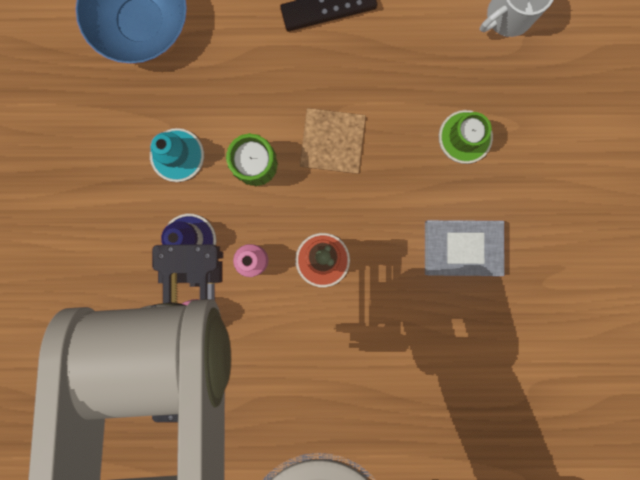

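Vase on teal, candle holder on green and pot on terracotta are all upright, and the book has not moved. The arm partly hides the bottle. For the final check I'll make one montage of top crops and the side view, with predicted centre markers.

```bash
python3 - <<'E'
from h import *
t=cv2.imread('pics/top3.png');s=cv2.imread('pics/side3.png')
def pr(n,X):
    m=arm.camera_model(n);p=m['R']@np.array(X)+m['t'];return m['fx']*p[0]/p[2]+m['cx'],m['fy']*p[1]/p[2]+m['cy']
C=dict(vase=(.6193,.238,.09),pot=(.4423,-.007,.072),candle=(.648,-.2485,.066),bottle=(.4757,.2165,.092))
out=[]
for k in C:
    n,im,r=('side',s,32) if k=='bottle' else ('top',t,32)
    u,v=pr(n,C[k]);print(k,n,u,v)
    a,b=int(u)-r,int(v)-r+(16 if n=='side' else 0)
    c=cv2.resize(im[b:b+2*r,a:a+2*r],(300,300),interpolation=cv2.INTER_CUBIC)
    f=300/(2*r);cv2.drawMarker(c,(int((u-a+.5)*f),int((v-b+.5)*f)),(0,255,255),cv2.MARKER_CROSS,16,1);out.append(c)
cv2.imwrite('pics/final.png',np.vstack([np.hstack(out[:2]),np.hstack(out[2:])]))
E
```

```text
vase top 160.9282608612222 145.01713325522513
pot top 321.69553993176595 259.94934027624225
candle top 474.4370082560907 128.417967609534
bottle side 314.6092706280369 310.634312628653
```

View pics/final.png

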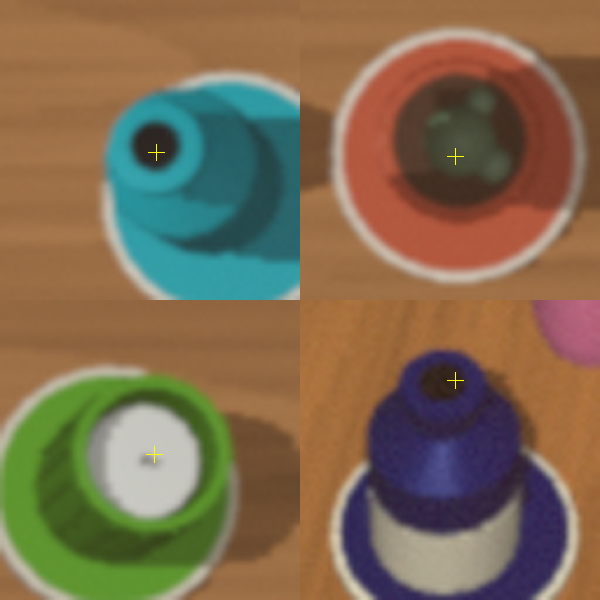

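Vase and candle holder are within about 2 mm. The pot sits about 5 mm too far in +x, because the tool was tilted 1.4° when it was placed. There's ample time, so I'll mend it and re-measure the bottle numerically with the arm out of the way.

```bash
python3 -c "
from h import *
go(.446,-.0075,.34)"
```

```text
travel cm [-14.57   7.45   6.55] rot deg [ 0.78 -0.13  0.05]
```

arm_command:
  deltas:
    - {"travel":[-14.6,7.4,6.5],"delta_rot":[0.8,-0.1,0],"hand":-1}
    - {"travel":[-14.6,7.4,6.5],"delta_rot":[0.8,-0.1,0],"hand":-1}
    - {"travel":[-14.6,7.4,6.5],"delta_rot":[0.8,-0.1,0],"hand":-1}
    - {"travel":[-14.6,7.4,6.5],"delta_rot":[0.8,-0.1,0],"hand":-1}
    - {"travel":[-14.6,7.4,6.5],"delta_rot":[0.8,-0.1,0],"hand":-1}
    - {"travel":[-14.6,7.4,6.5],"delta_rot":[0.8,-0.1,0],"hand":-1}
    - {"travel":[-14.6,7.4,6.5],"delta_rot":[0.8,-0.1,0],"hand":-1}
    - {"travel":[-14.6,7.4,6.5],"delta_rot":[0.8,-0.1,0],"hand":-1}

```text
time: 30.68
position: [0.4454, -0.0066, 0.3408]
tcp_rot: [-2.219, -2.223, -0.001]
ft_force: [0.3, 0.2, -0.5]
opening: 0.0881
```

```bash
python3 - <<'E'
from h import *
np.set_printoptions(precision=4,suppress=True)
go(.446,-.0075,.208)
t=arm.snapshot('top')[:,:,::-1].copy();cv2.imwrite('pics/top4.png',t)
def dark(im,u,v,r,th):
    p=im[v-r:v+r,u-r:u+r].max(2);y,x=np.nonzero(p<th);return len(x),x.mean()+u-r,y.mean()+v-r
old=cv2.imread('pics/top0.png')
for th in(50,60,70):
    for n,im,u,v,z in(('bottle0',old,160,148,.092),('vase0',old,177,236,.09),('bottle',t,173,238,.092),('vase',t,161,143,.09)):
        try:
            k,a,b=dark(im,u,v,6,th);print(th,n,k,a,b,px('top',a,b,z))
        except Exception as e: print(th,n,e)
# wrist: pot rim (red, low) centroid
m=arm.camera_model('wrist');w=arm.snapshot('wrist')[:,:,::-1].copy();cv2.imwrite('pics/w12.png',w)
E
```

```text
travel cm [-0.1   0.06 13.28] rot deg [-0.01 -0.04  0.12]
50 bottle0 62 159.06451612903226 147.03225806451613 [0.6158 0.2402]
50 vase0 0 nan nan [nan nan]
50 bottle 0 nan nan [nan nan]
50 vase 52 160.5 143.5 [0.6216 0.2387]
60 bottle0 69 159.0 147.0 [0.6159 0.2403]
60 vase0 58 176.86206896551724 235.5 [0.4807 0.213 ]
60 bottle 63 172.63492063492063 237.22222222222223 [0.4781 0.2189]
60 vase 59 160.74576271186442 143.64406779661016 [0.6214 0.2383]
70 bottle0 79 159.37974683544303 146.9367088607595 [0.616  0.2398]
70 vase0 61 177.0 235.4262295081967 [0.4808 0.2128]
70 bottle 75 172.64 237.25333333333333 [0.478  0.2189]
70 vase 65 160.66153846153847 143.7076923076923 [0.6213 0.2384]<stdin>:6: RuntimeWarning: Mean of empty slice.
  ret = ret.dtype.type(ret / rcount)
```

The bottle is 3.8 mm from its coaster's centre and the vase 2.7 mm, both fine. Mend the pot: regrip, lift 1.5 cm, shift −5 mm in x, set down.

arm_command:
  deltas:
    - {"travel":[-0.05,0,3],"delta_rot":[0,0,0],"hand":-1}
    - {"travel":[-0.05,0,6],"delta_rot":[0,0,0],"hand":-1}
    - {"travel":[-0.05,0,9],"delta_rot":[0,0,0],"hand":-1}
    - {"travel":[-0.05,0,12],"delta_rot":[0,0,0],"hand":-1}
    - {"travel":[-0.05,0,13.2],"delta_rot":[0,0,0],"hand":-1}
    - {"travel":[-0.05,0,13.2],"delta_rot":[0,0,0],"hand":-1}
    - {"travel":[-0.05,0,13.2],"delta_rot":[0,0,0],"hand":1}
    - {"travel":[-0.05,0,13.2],"delta_rot":[0,0,0],"hand":1}
    - {"travel":[-0.05,0,13.2],"delta_rot":[0,0,0],"hand":1}
    - {"travel":[-0.05,0,13.2],"delta_rot":[0,0,0],"hand":1}
    - {"travel":[-0.05,0,13.2],"delta_rot":[0,0,0],"hand":1}
    - {"travel":[-0.05,0,13.2],"delta_rot":[0,0,0],"hand":1}

```text
time: 31.78
position: [0.4458, -0.0071, 0.2098]
tcp_rot: [2.217, 2.223, 0.003]
ft_force: [2.2, 0.1, 5.1]
opening: 0.0534
```

arm_command:
  deltas:
    - {"travel":[0,0,-0.8],"delta_rot":[0,0,0],"hand":1}
    - {"travel":[0,0,-1.5],"delta_rot":[0,0,0],"hand":1}
    - {"travel":[0,-0.3,-1.5],"delta_rot":[0,0,0],"hand":1}
    - {"travel":[0,-0.5,-1.5],"delta_rot":[0,0,0],"hand":1}
    - {"travel":[0,-0.5,-1.5],"delta_rot":[0,0,0],"hand":1}
    - {"travel":[0,-0.5,-0.9],"delta_rot":[0,0,0],"hand":1}
    - {"travel":[0,-0.5,-0.5],"delta_rot":[0,0,0],"hand":1}
    - {"travel":[0,-0.5,-0.2],"delta_rot":[0,0,0],"hand":1}
    - {"travel":[0,-0.5,0],"delta_rot":[0,0,0],"hand":1}
    - {"travel":[0,-0.5,0],"delta_rot":[0,0,0],"hand":1}

```text
time: 32.62
position: [0.4409, -0.0071, 0.2096]
tcp_rot: [2.217, 2.223, 0.003]
ft_force: [0.6, -0.4, -2.4]
opening: 0.0535
```

arm_command:
  deltas:
    - {"travel":[0,0,0.1],"delta_rot":[0,0,0],"hand":1}
    - {"travel":[0,0,0.1],"delta_rot":[0,0,0],"hand":0.1}
    - {"travel":[0,0,0.1],"delta_rot":[0,0,0],"hand":-0.2}
    - {"travel":[0,0,0.1],"delta_rot":[0,0,0],"hand":-0.6}
    - {"travel":[0,0,0.1],"delta_rot":[0,0,0],"hand":-1}
    - {"travel":[0,0,0.1],"delta_rot":[0,0,0],"hand":-1}
    - {"travel":[0,0,-1],"delta_rot":[0,0,0],"hand":-1}
    - {"travel":[0,0,-3],"delta_rot":[0,0,0],"hand":-1}
    - {"travel":[0,0,-6.5],"delta_rot":[0,0,0],"hand":-1}
    - {"travel":[0,0,-10],"delta_rot":[0,0,0],"hand":-1}
    - {"travel":[0,0,-14],"delta_rot":[0,0,0],"hand":-1}
    - {"travel":[0,0,-17],"delta_rot":[0,0,0],"hand":-1}

```text
time: 33.62
position: [0.4402, -0.007, 0.3824]
tcp_rot: [2.215, 2.221, 0.005]
ft_force: [-0.3, -0.2, -0.3]
opening: 0.0877
```

arm_command:
  deltas:
    - {"travel":[-20,-5,-2],"delta_rot":[0,0,0],"hand":-1}
    - {"travel":[-20,-5,-2],"delta_rot":[0,0,0],"hand":-1}
    - {"travel":[-20,-5,-2],"delta_rot":[0,0,0],"hand":-1}
    - {"travel":[-20,-5,-2],"delta_rot":[0,0,0],"hand":-1}
    - {"travel":[-20,-5,-2],"delta_rot":[0,0,0],"hand":-1}
    - {"travel":[-20,-5,-2],"delta_rot":[0,0,0],"hand":-1}
    - {"travel":[-20,-5,-2],"delta_rot":[0,0,0],"hand":-1}
    - {"travel":[-20,-5,-2],"delta_rot":[0,0,0],"hand":-1}
    - {"travel":[-20,-5,-2],"delta_rot":[0,0,0],"hand":-1}

```text
time: 34.37
position: [0.3909, -0.2061, 0.4021]
tcp_rot: [2.214, 2.223, 0.005]
ft_force: [0.1, -0.1, -1.0]
opening: 0.0885
```

```bash
python3 - <<'E'
from h import *
np.set_printoptions(precision=4,suppress=True)
s=arm.get_state();print(s['time'],s['position'],abs(s['qd']).max())
t=arm.snapshot('top')[:,:,::-1].copy();cv2.imwrite('pics/top5.png',t)
def soil(im,u=322,v=259,r=22):   # not-red (soil+cactus) pixels inside coaster
    p=im[v-r:v+r,u-r:u+r].astype(int);k=((p[...,2]<100)).astype(np.uint8)
    n,l,st,c=cv2.connectedComponentsWithStats(k);i=1+st[1:,4].argmax();return st[i],c[i]+[u-r,v-r],px('top',*(c[i]+[u-r,v-r]),.07)
for f in('pics/top3.png','pics/top5.png'): print(soil(cv2.imread(f)))
a=cv2.imread('pics/top0.png')
d=cv2.absdiff(a,t).max(2)
for n,(u,v) in dict(book=(465,248),cork=(335,141),big=(252,159),pink1=(250,260),pink2=(192,316)).items(): print(n,np.percentile(d[v-22:v+22,u-22:u+22],95))
E
```

```text
34.3667 [ 0.3909 -0.2061  0.4021] 0.00913025866775666
(array([ 10,   6,  28,  28, 615], dtype=int32), array([322.9854, 256.8813]), array([ 0.447, -0.009]))
(array([ 10,  11,  26,  26, 511], dtype=int32), array([322.5323, 260.4873]), array([ 0.4414, -0.0083]))
book 148.0
cork 2.0
big 2.0
pink1 3.0
pink2 2.0
```

```bash
python3 - <<'E'
from h import *
a=cv2.imread('pics/top0.png');b=cv2.imread('pics/top4.png');d=cv2.absdiff(a,b).max(2)
print('book',np.percentile(d[215:260,420:510],[50,95]))
print(arm.sign_off())
E
```

```text
book [48. 61.]
the job is handed in; nothing more can be done
None
```

All four ornaments are on the coaster of their own colour and the job is handed in, at about 34 s of the 147 s allowed. I did it as two swaps through the cork mat: candle holder and pot, then vase and bottle. I then regripped the pot once, because it had been set down about 5 mm off centre.

Last checks:

| Ornament | Distance from coaster centre |
|---|---|
| pot | about 1 mm, after the mend |
| candle holder | about 2 mm |
| vase | about 2.7 mm |
| bottle | about 3.8 mm |

- **Upright:** the final pictures showed all four standing. For the pot this was before the mend; afterwards I checked only its position, numerically.
- **Bystanders:** the large tumbler, the two pink vases and the cork mat matched the first picture.
- **Book, check failed:** the last two pixel comparisons did not match. In the final picture the arm was over that area. In the one before, I think the cause was a broad change of brightness from the arm's shadow, but I did not look at that picture. An earlier top view showed the book at the same pixels as at the start, and the arm never went low near it.

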